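Slide the sauce crate up onto its serving stand

TASK

Take the small blue crate, with the sauce bowl standing in it, by its white cross bar, line it up with the foot of the green-railed stand, and slide it nose first up the ramp until its back edge drops down behind the lip at the yellow line. Keep it sliding on the worktop and ramp rather than lifting it, keep the bowl upright in it, and feel your way: press it only lightly against the green rails and end stop (keep it under 12 N). Let go, and leave the other things where they are.

Things in the scene. Friction and masses are not known exactly. Their poses are not given: they have to be found in the camera images.
- crate_bar (a point): centre of the crate's white cross bar, where the crate is taken. The bar is round, 12 mm thick, lies across the crate (crate's y), 76 mm clear between its two posts, its axis 54 mm above the crate's underside and 9 mm forward of the crate's back face. Axes as the crate's: x points to the crate's nose, z up.
- crate: small blue open plastic crate, 130 mm long (x, nose at +x) x 96 mm wide (y) x 26 mm high walls 4 mm thick, about 0.6 kg with unknown spread; it starts flat on the worktop before the foot of the ramp, a little to one side and turned. Origin: centre of its underside.
- crate_tail (a point): middle of the crate's lower back edge (65 mm behind the crate's origin, underside). Axes as the crate's. Fingers pressing on the crate can hold this edge up by friction; it falls behind the lip once they back off.
- crate_nose (a point): middle of the crate's lower front edge (65 mm ahead of the crate's origin, underside). Axes as the crate's.
- ramp: fixed steel stand. Origin: middle of the ramp's foot, at worktop height; x up the 10 degree slope, y left, z square to the slope (not vertical). Surface z = 0 up to the lip (yellow line); there it steps down 10 mm and goes on at the same slope to the end stop, 133.5 mm past the lip: 3.5 mm play for the crate. Lip and stop, one clamped piece, sit anywhere from x = 68 to 92 mm (lip), unmeasured.
- fence: two green side rails fixed on the ramp, same origin and axes, 104 mm apart inside (4 mm play each side of the crate) from x = 12 mm to the end, tops 23 mm above the ramp plane, flared at the foot to about 135 mm at x = -16 mm. The rigid green end stop between them, with two black knobs, moves with the lip (see ramp); its top is 24 mm above the ramp plane. Low, unknown friction.
- cup_bowl: beige sauce bowl, 76 mm wide, 30 mm high, loose, standing in the front part of the crate. Origin: centre of its underside.
- black_bowl: bystander: black sauce bowl, 76 mm wide, 30 mm high. Origin: centre of its underside.
- shaker: bystander: salt shaker, 44 mm thick, 90 mm high. Origin: centre of its underside.
- tongs: bystander: steel tongs lying flat, 201 x 36 x 19 mm. Origin: centre of the underside.
Not all that is in view belongs to the job. What is shaped like the cup_bowl but pink is not meant.

How it is judged:
By the outcome, as a careful person would: the job done as asked, in the order asked, and still so for the second after the job is handed in, with the robot touching nothing.
It also fails if it takes over 70 s, if anything falls off the work surface, if the arm or the gripper's body presses on something with over 40 N, if the wrist force passes 120 N, or if a joint passes its speed limit or range.

ROBOT

A 6-joint arm with a two-finger parallel gripper is mounted at the origin on a cart in front of the work surface, level with it; the furniture and walls round the work are solid. World frame = base frame: x ahead of the robot, y to its left, z up, the work surface at z = 0. Lengths are in m, angles in rad, forces in N, time in s.
With the tool pointing down it reaches from about 0.35 to 0.875 m from the base axis. Payload 4.2 kg.
Tool frame: the origin (TCP) lies on the centre line of the jaws, within the pads' length; the fingertips stand 17 mm ahead of it and the grasp point (between the pads) lies 2 mm behind it (r.tcp_to_tips is the z of the fingertips in the tool frame, in m); z points along the fingers, y is the line along which they close (so a half turn about z gives the same grasp; the last joint's range is limited). The gripper opens to 87 mm and grips with 3 to 60 N. Pads are 19 mm wide; open, the fingers measure 117 mm over their backs; the gripper's body (75 mm by 190 mm) begins 51 mm behind the grasp point.
Start: joints at [-0.951, 0.385, 0.008, 0, -1.194, -0.259], TCP at [0.221, -0.585, 0.24] pointing down, gripper open.
Joint ranges: [-3.14, 3.14], [-1.21, 2.06], [-1.07, 1.41], [-3.16, 2.05], [-2.99, -0.16], [-3.1, 3.1]. Speed limits (rad/s): [2.79, 2.79, 3.14, 3.14, 3.14, 3.14].

INTERFACE

Orientations are given as [roll, pitch, yaw] about the fixed x, y, z axes, in that order (R = Rz(yaw) Ry(pitch) Rx(roll)).
In Python, from station import r gives the robot as it stands. Calls block until the motion is done:
- r.movep(position, orientation): joint-space move of the TCP to a pose.
- r.servo_line(position, ori=None, vel=0.15, f_stop=None): straight line of the TCP; ori=None keeps the orientation; vel is the mean speed in m/s. With f_stop (N) it stops when the force on the tool has changed by that much, and returns True; else False.
- r.goto_joints(angles): joint-space move.
- r.move_gripper(opening, grip_force=None): opening from 0.0 (shut) to 1.0 (fully open); grip_force is the grip in N (None keeps the last); returns when the fingers have stopped.
- r.dwell(seconds).
- r.ik(position, orientation): joint angles nearest the present ones, or None.
- r.read_state(): the state.
- r.get_image(name): name is "side" or "top" or "wrist"; returns the picture (384x512x3 uint8, blue, green, red); there is no depth.
- r.camera_info(name): a dict with "fx", "fy", "cx", "cy" (pixels), "k1" (the pictures are not rectified: a ray, as slopes to the right and down, at radius r is drawn at 1 + k1 r^2 times it, then the intrinsics apply), "T" (4x4, takes a point from camera to world coordinates); the wrist camera has in their place "T_tool_cam" (4x4, takes a point from camera to tool coordinates, whose origin is the TCP and whose axes are the flange's). Camera axes: x right, y up, looking along -z (the intrinsics and any distortion apply to the point x, -y, -z); pixel columns grow to the right and rows downward; lengths in m; the calibration is good to about 2 mm. A picture is of the moment at which its call begins: read the wrist's pose just before it. camera_info takes no time and is no camera call.
A pose or a line that the arm cannot do raises r.MotionError and nothing moves.
- r.close_job(): hands the job in; it is judged then, once.
The state is a dict: "time_s": time; "qpos": joint angles; "joint_velocities": joint speeds; "effort": joint torques, N m; "position": TCP position; "tcp_rot": TCP orientation; "contact_force": force on the tool from outside, world axes, zero at the start; "torque": the same for the moment, N m; "opening": opening from 0.0 (shut) to 1.0 (fully open); "finger_force": force on a finger pad.
Only numpy, scipy, OpenCV 4.12 (cv2) and the standard library are available. Lean on these libraries where they do the work, as an engineer would, in place of code of your own. Each camera call takes 0.05 s, during which the arm holds its last target. There are 200 camera calls.

## Working session

There is one attempt and no reset: what is moved stays moved. The work goes in short steps, each a Python script; the robot and the scene stay as the last script left them, time stands still between calls to the robot, and variables do not carry over. Pictures are saved under pics/ and viewed, at most 13 in all, crops included, and the job is handed in when it is done.

```bash
mkdir -p pics; ls; python3 - <<'E'
from station import r
import cv2,numpy as np
for n in("top","side"):
    cv2.imwrite(f"pics/{n}0.png",r.get_image(n)); 
    i=r.camera_info(n); print(n,{k:(np.round(v,4).tolist()) for k,v in i.items()})
print(r.camera_info("wrist")); s=r.read_state(); print(s)
E
```

```text
pics
top {'fx': 473.7553, 'fy': 473.7553, 'cx': 258.9829, 'cy': 190.3847, 'k1': -0.1471, 'T': [[-0.0014, 0.9971, -0.0766, 0.3994], [-0.9999, -0.0004, 0.0125, -0.2538], [0.0124, 0.0766, 0.997, 1.1256], [0.0, 0.0, 0.0, 1.0]]}
side {'fx': 407.8748, 'fy': 407.8748, 'cx': 260.0949, 'cy': 188.3756, 'k1': 0.0479, 'T': [[0.8589, 0.2433, -0.4506, 0.0378], [-0.5116, 0.4469, -0.7339, -0.9401], [0.0229, 0.8609, 0.5083, 0.5314], [0.0, 0.0, 0.0, 1.0]]}
{'fx': 343.96775690523714, 'fy': 343.96775690523714, 'cx': 258.611202489026, 'cy': 195.8718988339731, 'k1': -0.1012935270753965, 'T_tool_cam': array([[-4.26764751e-04,  9.59325668e-01,  2.82301399e-01,
         7.77993686e-02],
       [ 9.99999745e-01,  5.70932076e-04, -4.28425623e-04,
        -1.73192849e-04],
       [-5.72174621e-04,  2.82301145e-01, -9.59325668e-01,
        -1.46431582e-01],
       [ 0.00000000e+00,  0.00000000e+00,  0.00000000e+00,
         1.00000000e+00]])}
{'time_s': 0.1, 'qpos': array([-9.51412666e-01,  3.85449622e-01,  6.75432314e-03, -4.29615698e-04,
       -1.19399864e+00, -2.58596900e-01]), 'joint_velocities': array([ 1.87663275e-03, -5.53903226e-05,  4.60608922e-03,  2.09740926e-03,
       -1.85993146e-04,  1.05777811e-03]), 'effort': array([-3.31639903e-04, -3.91689384e+01,  1.87934411e+01,  4.23190355e+00,
        1.34521382e-02, -6.65340372e-05]), 'position': array([ 0.22046382, -0.58427992,  0.23858469]), 'tcp_rot': array([ 3.13965603e+00, -9.93700255e-05, -2.78096425e+00]), 'contact_force': array([ 0.46494312, -0.52761617, -0.02823088]), 'torque': array([ 0.00556807, -0.00832662,  0.00657279]), 'finger_force': 0.0, 'opening': 0.9969708107387799}
```

View pics/top0.png

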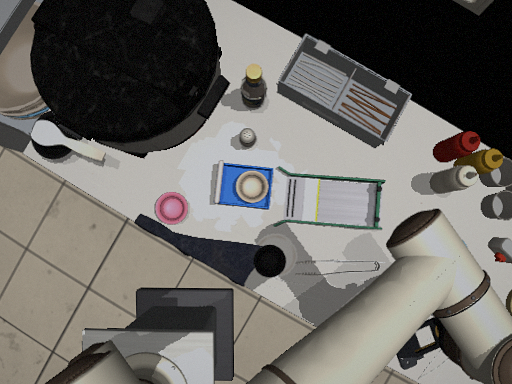

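View pics/side0.png

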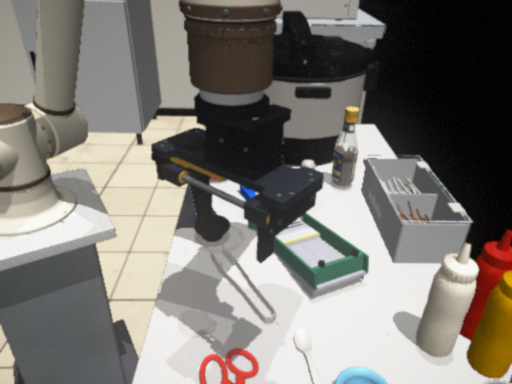

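The top view shows the crate at about (244,186) with its bar at (220,184). The ramp foot is near (285,198), the yellow line near (318,200) and the end stop near (379,203). I'll enlarge that area.

```bash
cat > h.py <<'E'
import numpy as np, cv2
from station import r
from scipy.spatial.transform import Rotation as Ro
def ray(i,T,uv):
    d=np.array([(uv[0]-i['cx'])/i['fx'],(uv[1]-i['cy'])/i['fy']]); s=d.copy()
    for _ in range(20): s=d/(1+i['k1']*(s@s))
    return T[:3,3], T[:3,:3]@np.array([s[0],-s[1],-1])
def onplane(i,T,uv,z=0.0,n=(0,0,1),p=None):
    n=np.array(n,float); p=np.array([0,0,z]) if p is None else p
    o,v=ray(i,T,uv); return o+v*((p-o)@n)/(v@n)
def toolT():
    s=r.read_state(); T=np.eye(4); T[:3,:3]=Ro.from_euler('xyz',s['tcp_rot']).as_matrix(); T[:3,3]=s['position']; return T
def proj(i,T,P):
    c=np.linalg.inv(T)@np.append(P,1); s=np.array([c[0],-c[1]])/-c[2]; s=s*(1+i['k1']*(s@s))
    return np.array([i['fx']*s[0]+i['cx'],i['fy']*s[1]+i['cy']])
E
python3 - <<'E'
import cv2
a=cv2.imread("pics/top0.png")[145:240,205:395]
cv2.imwrite("pics/top0c.png",cv2.resize(a,None,fx=4,fy=4,interpolation=cv2.INTER_CUBIC))
E
```

```text
(no output)
```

View pics/top0c.png

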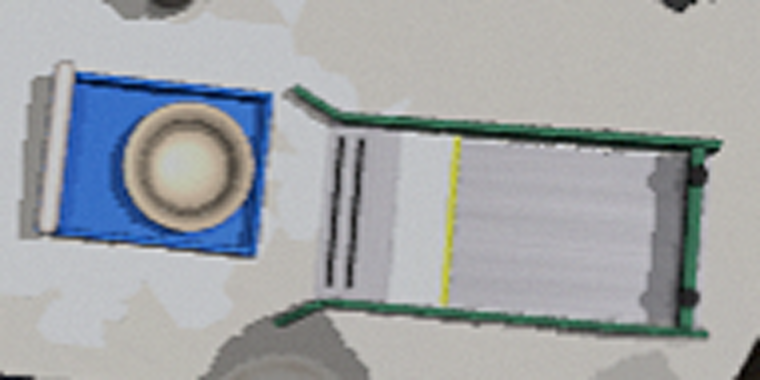

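The enlarged view shows the crate nose corners at crop (273,95) and (257,256). The bar runs (65,63)–(48,233), the yellow line (459,138)–(444,304), the flare tips are at (292,88) and (278,322), and the stop is at x≈695. I'll fit poses to these.

```bash
cat >> h.py <<'E'
SL=Ro.from_euler('y',-np.radians(10)).as_matrix()
def rampT(x,y,yaw):
    T=np.eye(4); T[:3,:3]=Ro.from_euler('z',yaw).as_matrix()@SL; T[:3,3]=[x,y,0]; return T
def flatT(x,y,yaw):
    T=np.eye(4); T[:3,:3]=Ro.from_euler('z',yaw).as_matrix(); T[:3,3]=[x,y,0]; return T
E
python3 - <<'E'
from h import *
from scipy.optimize import least_squares
i=r.camera_info("top"); T=i['T']
c=lambda u,v:np.array([u/4+205,v/4+145])-[.4,.4]
def fitramp(p):
    R=rampT(*p[:3]);L=p[3]
    pts=[((-.016,.069,.023),c(292,88)),((-.016,-.069,.023),c(278,322)),((L,.052,0),c(459,138)),((L,-.052,0),c(444,304)),
     ((.012,.052,.023),c(334,122)),((.012,-.052,.023),c(320,300)),((L+.1335,.052,.024),c(690,150)),((L+.1335,-.052,.024),c(680,327))]
    return np.concatenate([proj(i,T,(R@np.append(P,1))[:3])-u for P,u in pts])
s=least_squares(fitramp,[.4,-.3,-1.6,.08]);print(s.x.round(4),np.degrees(s.x[2]),s.fun.reshape(-1,2).round(1).tolist())
def fitc(p):
    R=flatT(*p)
    pts=[((.065,.048,.026),c(273,95)),((.065,-.048,.026),c(257,256)),((-.056,.0425,.060),c(65,64)),((-.056,-.0425,.060),c(48,233))]
    return np.concatenate([proj(i,T,(R@np.append(P,1))[:3])-u for P,u in pts])
q=least_squares(fitc,[.4,-.2,-1.6]);print(q.x.round(4),np.degrees(q.x[2]),q.fun.reshape(-1,2).round(1).tolist())
R=rampT(*s.x[:3]);C=flatT(*q.x)
print("nose in ramp",(np.linalg.inv(R)@C@[.065,0,0,1]).round(4),"bar",(C@[-.056,0,.054,1]).round(4), "crate in ramp yaw",np.degrees(q.x[2]-s.x[2]))
E
```

```text
[ 0.4691 -0.3253 -1.6607  0.0825] -95.1488093010795 [[0.1, 0.3], [-1.5, 0.4], [0.0, -0.9], [0.3, 1.4], [0.8, -0.2], [0.6, -0.4], [0.2, -1.0], [-0.5, 0.2]]
[ 0.4952 -0.2313 -1.6734] -95.87712874843375 [[0.3, -0.3], [0.3, 0.3], [-0.4, 2.5], [-0.2, -2.5]]
nose in ramp [-0.0305  0.0167  0.0054  1.    ] bar [ 0.5009 -0.1756  0.054   1.    ] crate in ramp yaw -0.728319447354252
```

```bash
cat >> h.py <<'E'
GR=Ro.from_euler('z',-np.pi/2).as_matrix()@Ro.from_euler('x',np.pi).as_matrix()
def ori(cyaw,pitch=0.): 
    return Ro.from_matrix(Ro.from_euler('z',cyaw).as_matrix()@Ro.from_euler('y',-pitch).as_matrix()@GR).as_euler('xyz')
E
python3 - <<'E'
from h import *
r.movep([.54,-.28,.24],ori(-1.667))
r.move_gripper(.4)
T=toolT(); np.save("w1.npy",T); im=r.get_image("wrist"); cv2.imwrite("pics/w1.png",im)
cv2.imwrite("pics/w1b.png",cv2.resize(im,(800,600),interpolation=cv2.INTER_CUBIC))
s=r.read_state();print(s['time_s'],s['qpos'].round(2),s['position'],s['opening'],s['contact_force'])
E
```

```text
2.8667 [-0.21  0.36 -0.03  0.   -1.18 -1.45] [ 0.53997555 -0.28000499  0.23998193] 0.40072124568280015 [-0.3496101  -0.31321192 -0.14319916]
```

View pics/w1b.png

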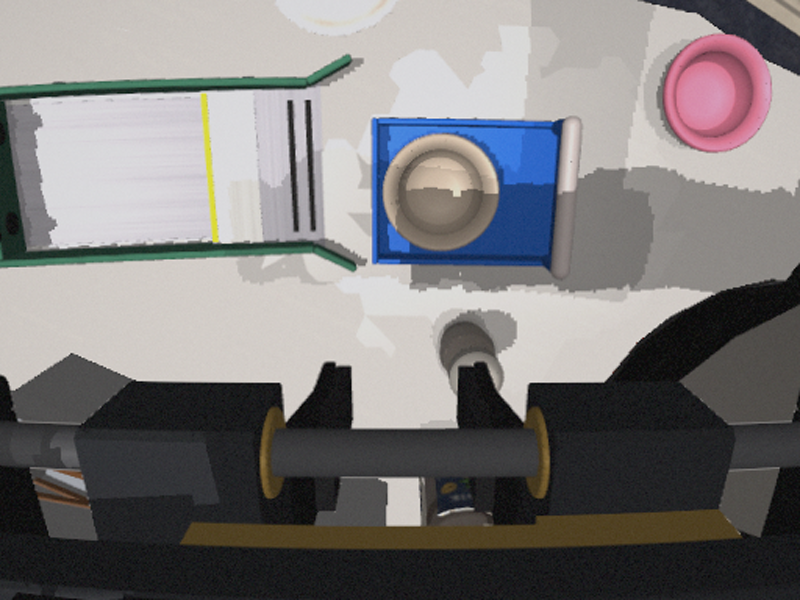

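The wrist view (800x600) shows the crate nose at (374,118)–(374,265) and the bar at (572,120)–(562,277). The yellow line runs (204,94)–(216,242), the rail bends are at (308,82) and (316,245), and the flare tips are at (350,58) and (356,268).

```bash
cat > fit.py <<'E'
from h import *
from scipy.optimize import least_squares
i=r.camera_info("wrist"); T=np.load("w1.npy")@i['T_tool_cam']
c=lambda u,v:np.array([u,v])/1.5625-[.2,.2]
def fitramp(p):
    R=rampT(*p[:3]);L=p[3]
    pts=[((-.016,-.069,.023),c(351,58)),((-.016,.069,.023),c(356,268)),((L,-.052,0),c(204,94)),((L,.052,0),c(216,242)),
     ((.012,-.052,.023),c(308,84)),((.012,.052,.023),c(316,245)),((.09,-.055,.023),c(170,86)),((.09,.055,.023),c(185,253))]
    return np.concatenate([proj(i,T,(R@np.append(P,1))[:3])-u for P,u in pts][:6])
s=least_squares(fitramp,[.47,-.325,-1.66,.08],loss='soft_l1');print(s.x.round(4),np.degrees(s.x[2]),fitramp(s.x).reshape(-1,2).round(1).tolist())
def fitc(p):
    R=flatT(*p)
    pts=[((.065,.048,.026),c(374,265)),((.065,-.048,.026),c(374,118)),((-.056,.048,.060),c(562,277)),((-.056,-.048,.060),c(572,117))]
    return np.concatenate([proj(i,T,(R@np.append(P,1))[:3])-u for P,u in pts])
q=least_squares(fitc,[.495,-.23,-1.67],loss='soft_l1');print(q.x.round(4),np.degrees(q.x[2]),fitc(q.x).reshape(-1,2).round(1).tolist())
R=rampT(*s.x[:3]);C=flatT(*q.x)
print("nose in ramp",(np.linalg.inv(R)@C@[.065,0,0,1]).round(4),"bar",(C@[-.056,0,.054,1]).round(4), "crate in ramp yaw",np.degrees(q.x[2]-s.x[2]))
im=cv2.resize(cv2.imread("pics/w1.png"),(800,600))
def poly(M,P):
    for a,b in zip(P[:-1],P[1:]):
        a,b=[tuple(int(v) for v in proj(i,T,(M@np.append(x,1))[:3])*1.5625) for x in(a,b)]; cv2.line(im,a,b,(0,0,255),1)
for sg in(1,-1):
    poly(R,[(-.016,sg*.0675,.023),(.012,sg*.052,.023),(.2,sg*.052,.023)]); poly(R,[(0,sg*.052,0),(s.x[3],sg*.052,0)])
poly(R,[(s.x[3],-.052,0),(s.x[3],.052,0)]); poly(R,[(0,-.052,0),(0,.052,0)])
for z in(.026,): poly(C,[(.065,.048,z),(.065,-.048,z),(-.065,-.048,z),(-.065,.048,z),(.065,.048,z)])
poly(C,[(-.056,.048,.06),(-.056,-.048,.06)])
cv2.imwrite("pics/fit1.png",cv2.resize(im[:300,:600],None,fx=1.33,fy=1.33))
E
python3 fit.py
```

```text
[ 0.4684 -0.3268 -1.6627  0.0811] -95.26601595945264 [[0.2, -0.4], [0.4, -0.0], [-0.3, -2.7], [0.3, 1.2], [0.0, 0.5], [-0.7, 0.2]]
[ 0.4951 -0.2319 -1.6693] -95.64302714258244 [[-0.6, -0.2], [-1.8, 0.2], [0.5, -0.2], [1.6, 0.3]]
nose in ramp [-0.0315  0.0174  0.0056  1.    ] bar [ 0.5006 -0.1762  0.054   1.    ] crate in ramp yaw -0.3770111831297889
```

View pics/fit1.png

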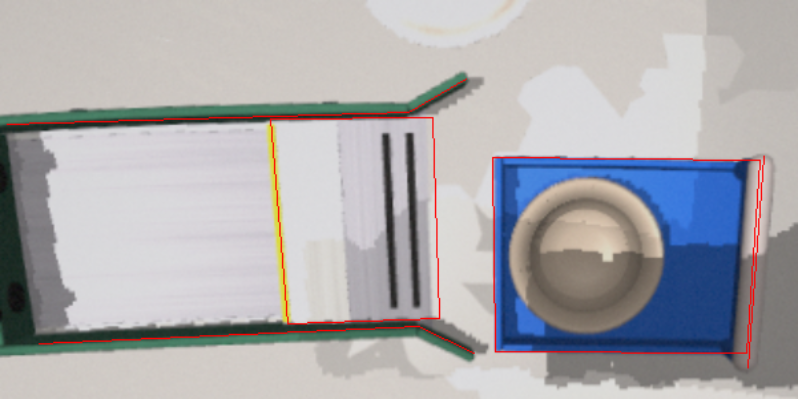

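Both views agree to within 2 mm. The lip is at about 81.5 mm, and the crate is offset +17 mm and nearly parallel to the ramp. Next I'll grasp the bar.

```bash
python3 - <<'E'
from h import *
cy=-1.668; C=flatT(.4952,-.2317,cy); b=(C@[-.056,0,.052,1])[:3]
r.move_gripper(.32,40)
r.movep(b+[0,0,.09],ori(cy))
hit=r.servo_line(b,vel=.08,f_stop=6)
print(hit); s=r.read_state();print(s['position']-b,s['contact_force'])
r.move_gripper(0.,35); s=r.read_state()
print(s['opening']*87,s['finger_force'],s['contact_force'],s['torque'],s['time_s'])
T=toolT(); np.save("w2.npy",T); im=r.get_image("wrist"); cv2.imwrite("pics/w2.png",im)
E
```

```text
False
[ 4.49776438e-04 -4.74178248e-05  5.34357993e-04] [0.49544205 0.07648514 0.26825331]
10.692730881738425 34.99656959582353 [-0.30795043  0.58486689  2.02094531] [-0.04162811  0.104555   -0.06943996] 5.7167
```

View pics/w2.png

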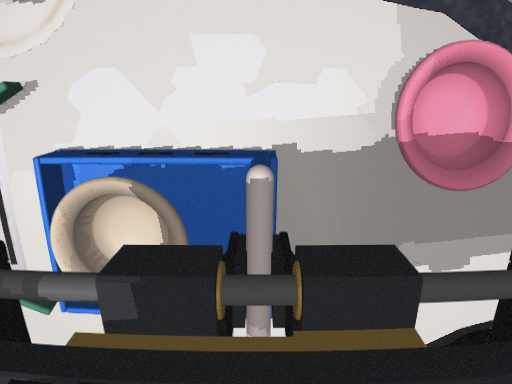

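The bar is held between the pads and the bowl is upright. The crate's near top edge runs (38,157)–(277,151). I'll now slide sideways to line it up.

```bash
cat >> h.py <<'E'
RY=-1.662; RX=np.array([.4685,-.3263])
ex=np.array([np.cos(RY),np.sin(RY)]); ey=np.array([-ex[1],ex[0]])
def pl(d,u,z): return np.append(RX+d*ex+u*ey,z)
def yawcheck(n):  # crate right-side top edge from the wrist picture
    T=toolT()@r.camera_info("wrist")['T_tool_cam']; i=r.camera_info("wrist"); im=r.get_image("wrist"); cv2.imwrite(f"pics/{n}.png",im)
    return im,i,T
E
python3 - <<'E'
from h import *
i=r.camera_info("wrist");T=np.load("w2.npy")@i['T_tool_cam']
def edge(uvs):
    P=[onplane(i,T,u,.026)[:2] for u in uvs]; v=P[0]-P[1]; print("edge len",np.linalg.norm(v),"yaw rel",np.degrees(np.arctan2(v[1],v[0])-RY),"u,d",[((p-RX)@ey,(p-RX)@ex) for p in P])
edge([(38,157),(277,151)])
s=r.read_state(); p=s['position']; print("bar d,u",(p[:2]-RX)@ex,(p[:2]-RX)@ey)
d=(p[:2]-RX)@ex
for u in np.linspace((p[:2]-RX)@ey,0,4)[1:]:
    r.servo_line(pl(d-.004,u,p[2]),ori(RY),vel=.04); s=r.read_state(); print(s['contact_force'].round(1),s['torque'].round(2))
im,i,T=yawcheck("w3"); np.save("w3.npy",T)
cv2.imwrite("pics/w3.png",im); print(s['time_s'])
E
```

```text
edge len 0.1263943360080883 yaw rel 0.5819478279870102 u,d [(np.float64(-0.030714964201908425), np.float64(-0.03558138873957195)), (np.float64(-0.03199871747752133), np.float64(-0.16196920521114835))]
bar d,u -0.15259463791412634 0.01841716565818456
[-0.4  0.8  0.9] [ 0.27 -0.08  0.15]
[0.  1.3 0.6] [ 0.39 -0.1   0.12]
[0.2 1.2 1.1] [ 0.24 -0.08  0.09]
6.7
```

View pics/w3.png

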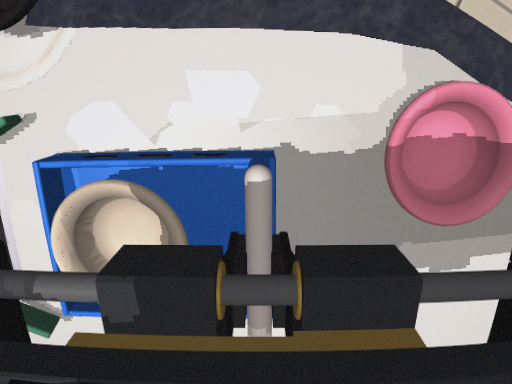

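The crate moved with the gripper. Its near edge now runs (36,160)–(275,151), with the right flare tip at (21,116) and the left flare tip near (58,325).

```bash
python3 - <<'E'
from h import *
i=r.camera_info("wrist");T=np.load("w3.npy")
P=[onplane(i,T,u,.026)[:2] for u in [(36,160),(275,151)]]; v=P[0]-P[1]
print(np.linalg.norm(v),np.degrees(np.arctan2(v[1],v[0])-RY),[((p-RX)@ey).round(4) for p in P])
for uv in[(21,116),(58,325)]:
    p=onplane(i,T,uv,.02)[:2]-RX; print(p@ex,p@ey)
E
```

```text
0.12691313478062924 1.6293769238950184 [np.float64(-0.0476), np.float64(-0.0513)]
-0.028580205247375066 -0.07074252085565266
-0.026266019133160515 0.06120391976784423
```

```bash
cat > slide.py <<'E'
from h import *
from scipy.optimize import brentq
A=np.radians(10); LIP=.0815
def crate(t):
    """tail parameter t: planar position before the foot (<0), slope distance beyond -> (tail d, tail h, pitch)"""
    if t+.13<=0: return t,0,0.
    if t<0:
        th=brentq(lambda q:.13*np.sin(q)-(t+.13*np.cos(q))*np.tan(A),0,.3)
        if t+.13*np.cos(th)>LIP*np.cos(A): th=np.arctan(LIP*np.sin(A)/(LIP*np.cos(A)-t))
        return t,0,th
    return t*np.cos(A),t*np.sin(A),A
def tcp(t,u,dy,dz):
    d,h,q=crate(t); hb=.0525+dz
    return pl(d+.009*np.cos(q)-hb*np.sin(q),u,h+.009*np.sin(q)+hb*np.cos(q)),ori(RY+dy,q)
def go(ts,u,dy,dz=0,vel=.03,fs=8,adapt=True):
    for t in ts:
        p,o=tcp(t,u,dy,dz); hit=r.servo_line(p,o,vel=vel,f_stop=fs)
        s=r.read_state(); F=s['contact_force']; fx,fy,fz=F[:2]@ex,F[:2]@ey,F[2]; tz=s['torque'][2]
        print(f"t={t*1e3:.0f} hit={int(hit)} f={fx:.1f},{fy:.1f},{fz:.1f} T={s['torque'].round(2)} u={u*1e3:.1f} dy={np.degrees(dy):.1f} dz={dz*1e3:.1f}")
        if adapt:
            if abs(fy)>1.5: u+=np.clip(4e-4*fy,-.0015,.0015)
            if abs(tz)>.25: dy+=np.clip(.02*tz,-.01,.01)
            if fz>5: dz+=3e-4
            if fz<-4: dz-=3e-4
        if hit: break
    print("time",s['time_s'],"u,dy,dz",u,dy,dz); return u,dy,dz
E
python3 - <<'E'
from slide import *
p,o=tcp(-.1656,.0025,-.02,0); r.servo_line(p,o,vel=.03)
u,dy,dz=go(np.arange(-.155,-.03,.0105),.0025,-.02)
cv2.imwrite("pics/s4.png",r.get_image("side"));cv2.imwrite("pics/t4.png",r.get_image("top"))
im,i,T=yawcheck("w4"); np.save("w4.npy",T)
E
```

```text
t=-155 hit=0 f=1.5,0.3,-2.7 T=[-0.48 -0.16  0.03] u=2.5 dy=-1.1 dz=0.0
t=-144 hit=0 f=1.4,-0.5,-3.6 T=[-0.47 -0.06 -0.01] u=2.5 dy=-1.1 dz=0.0
t=-134 hit=0 f=0.5,-0.2,-2.5 T=[-0.33 -0.01  0.02] u=2.5 dy=-1.1 dz=0.0
t=-123 hit=0 f=0.3,0.2,-3.6 T=[-0.19 -0.08  0.06] u=2.5 dy=-1.1 dz=0.0
t=-113 hit=0 f=0.7,0.0,-4.2 T=[-0.17 -0.09  0.04] u=2.5 dy=-1.1 dz=0.0
t=-102 hit=0 f=1.6,0.8,-2.1 T=[-0.25 -0.1   0.05] u=2.5 dy=-1.1 dz=-0.3
t=-92 hit=0 f=0.6,1.4,-1.5 T=[-0.13 -0.17  0.03] u=2.5 dy=-1.1 dz=-0.3
t=-81 hit=0 f=0.3,0.5,-0.3 T=[ 0.02 -0.14  0.  ] u=2.5 dy=-1.1 dz=-0.3
t=-71 hit=0 f=0.9,0.8,0.1 T=[-0.04 -0.16  0.04] u=2.5 dy=-1.1 dz=-0.3
t=-60 hit=0 f=0.4,-0.1,0.2 T=[ 0.05 -0.12  0.05] u=2.5 dy=-1.1 dz=-0.3
t=-50 hit=0 f=0.8,0.3,1.3 T=[ 0.07 -0.13  0.04] u=2.5 dy=-1.1 dz=-0.3
t=-39 hit=0 f=1.2,0.6,1.0 T=[ 0.01 -0.15  0.1 ] u=2.5 dy=-1.1 dz=-0.3
time 12.7917 u,dy,dz 0.0025 -0.02 -0.0003
```

```bash
python3 - <<'E'
import cv2,numpy as np
s=cv2.imread("pics/s4.png"); w=cv2.imread("pics/w4.png")
s=cv2.resize(s[140:310,170:390],(517,400)); w=cv2.resize(w,(283,212))
o=np.zeros((400,800,3),np.uint8); o[:,:517]=s; o[:212,517:]=w; t=cv2.imread("pics/t4.png")[140:240,210:395]; t=cv2.resize(t,(283,153)); o[230:383,517:]=t
cv2.imwrite("pics/c4.png",o)
E
```

```text
(no output)
```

View pics/c4.png

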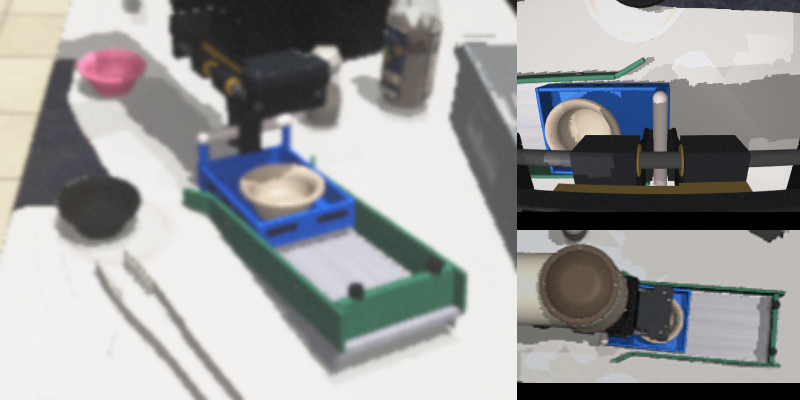

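The crate is between the rails, nose just past the lip, with the bowl upright. I'll continue up, then feel slowly for the end stop.

```bash
python3 - <<'E'
from slide import *
u,dy,dz=go(np.arange(-.03,.0155,.0075),.0025,-.02,-.0003)
u,dy,_=go(np.arange(.021,.073,.0085),u,dy,dz,vel=.025,fs=7,adapt=False)
go(np.arange(.074,.096,.003),u,dy,dz,vel=.01,fs=5,adapt=False)
p=r.read_state()['position']; print("pos d", (p[:2]-RX)@ex, p[2])
cv2.imwrite("pics/s5.png",r.get_image("side")); yawcheck("w5")
E
```

```text
t=-30 hit=0 f=-0.9,0.6,2.0 T=[ 0.22 -0.12  0.03] u=2.5 dy=-1.1 dz=-0.3
t=-22 hit=0 f=-0.5,0.7,2.4 T=[ 0.21 -0.13  0.  ] u=2.5 dy=-1.1 dz=-0.3
t=-15 hit=0 f=-0.5,0.3,2.9 T=[ 0.26 -0.19  0.02] u=2.5 dy=-1.1 dz=-0.3
t=-8 hit=0 f=-0.5,0.8,0.8 T=[ 0.35 -0.18  0.08] u=2.5 dy=-1.1 dz=-0.3
t=0 hit=0 f=-1.9,0.5,3.0 T=[ 0.6  -0.23  0.04] u=2.5 dy=-1.1 dz=-0.3
t=8 hit=0 f=-3.1,0.3,3.4 T=[ 1.01 -0.18 -0.  ] u=2.5 dy=-1.1 dz=-0.3
t=15 hit=0 f=-3.7,0.6,3.0 T=[ 1.02 -0.2  -0.02] u=2.5 dy=-1.1 dz=-0.3
time 15.7083 u,dy,dz 0.0025 -0.02 -0.0003
t=21 hit=0 f=-4.4,0.0,3.0 T=[ 1.32 -0.2  -0.01] u=2.5 dy=-1.1 dz=-0.3
t=30 hit=0 f=-4.4,0.5,5.4 T=[ 1.51 -0.18 -0.04] u=2.5 dy=-1.1 dz=-0.3
t=38 hit=0 f=-5.4,0.2,5.5 T=[ 1.7  -0.21 -0.02] u=2.5 dy=-1.1 dz=-0.3
t=46 hit=0 f=-6.7,0.6,7.2 T=[ 1.95 -0.24  0.02] u=2.5 dy=-1.1 dz=-0.3
t=55 hit=0 f=-4.5,-1.2,10.9 T=[ 1.57  0.02 -0.09] u=2.5 dy=-1.1 dz=-0.3
t=64 hit=0 f=-3.7,0.3,6.1 T=[ 1.39 -0.21  0.03] u=2.5 dy=-1.1 dz=-0.3
t=72 hit=0 f=-3.2,0.5,3.2 T=[ 1.04 -0.13  0.02] u=2.5 dy=-1.1 dz=-0.3
time 19.05 u,dy,dz 0.0025 -0.02 -0.0003
t=74 hit=0 f=-3.7,0.1,2.7 T=[ 1.45 -0.21  0.03] u=2.5 dy=-1.1 dz=-0.3
t=77 hit=0 f=-3.0,0.7,-0.8 T=[ 1.2  -0.11  0.02] u=2.5 dy=-1.1 dz=-0.3
t=80 hit=0 f=0.1,0.1,-4.2 T=[ 0.76 -0.1   0.  ] u=2.5 dy=-1.1 dz=-0.3
t=83 hit=0 f=0.4,0.3,-5.0 T=[ 0.66 -0.07 -0.  ] u=2.5 dy=-1.1 dz=-0.3
t=86 hit=0 f=0.0,0.4,-5.0 T=[ 0.76 -0.1  -0.05] u=2.5 dy=-1.1 dz=-0.3
t=89 hit=0 f=0.5,0.3,-3.5 T=[ 0.76 -0.18  0.02] u=2.5 dy=-1.1 dz=-0.3
t=92 hit=1 f=0.2,1.3,-3.9 T=[ 0.6  -0.41  0.12] u=2.5 dy=-1.1 dz=-0.3
time 21.8833 u,dy,dz 0.0025 -0.02 -0.0003
pos d 0.08761964271241839 0.06703540252932724
```

```bash
python3 - <<'E'
import cv2,numpy as np
s=cv2.imread("pics/s5.png"); w=cv2.imread("pics/w5.png")
o=np.zeros((400,800,3),np.uint8); o[:,:517]=cv2.resize(s[140:310,170:390],(517,400),interpolation=cv2.INTER_CUBIC); o[:212,517:]=cv2.resize(w,(283,212))
cv2.imwrite("pics/c5.png",o)
E
```

```text
(no output)
```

View pics/c5.png

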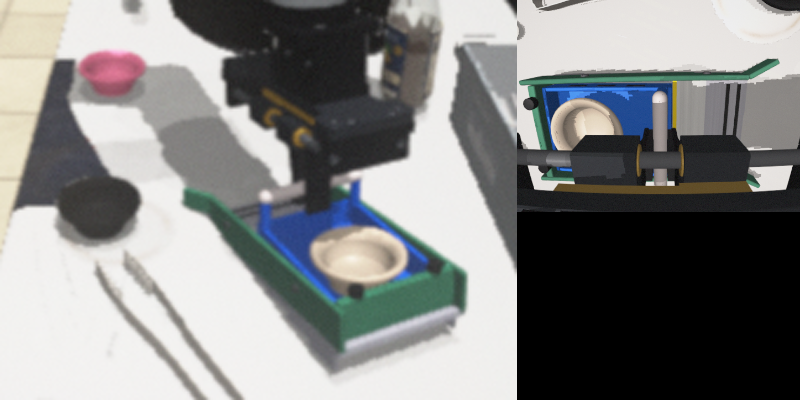

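The crate nose is at the stop, pitched slightly nose-down, with the yellow line visible behind it and the bowl upright. I'll lower the tail along the arc about the nose.

```bash
python3 - <<'E'
from slide import *
p0=r.read_state()['position']; R=rampT(*RX,RY)[:3,:3]
for k in range(1,7):
    dxr=-.0036*k/6-.0005; dzr=-.0095*k/6
    hit=r.servo_line(p0+R@[dxr,0,dzr],ori(RY-.02,A),vel=.01,f_stop=6)
    s=r.read_state();F=s['contact_force'];print(k,hit,F[:2]@ex,F[:2]@ey,F[2],s['torque'].round(2))
    if hit: break
print(((s['position']-p0)@R).round(4),s['time_s'])
cv2.imwrite("pics/s6.png",r.get_image("side")); yawcheck("w6")
w=cv2.imread("pics/w6.png"); s=cv2.imread("pics/s6.png")
o=np.zeros((400,800,3),np.uint8); o[:,:440]=cv2.resize(s[190:300,240:361],(440,400),interpolation=cv2.INTER_CUBIC); o[:270,440:]=cv2.resize(w,(360,270))
cv2.imwrite("pics/c6.png",o)
E
```

```text
1 False 0.383324879247537 1.251254910199549 -2.8677496424101783 [ 0.52 -0.27  0.1 ]
2 False -1.2410665006092942 1.3809610924642346 -3.7121074407219545 [ 0.81 -0.28  0.13]
3 False -2.152237736446858 1.3142244010271524 -1.795204980870132 [ 0.98 -0.31  0.15]
4 False -4.237470589059901 0.6458941540181175 -0.278528402641391 [ 1.09 -0.38  0.1 ]
5 False -2.7610545852952955 0.8193001019181347 -1.5848722154246524 [ 1.07 -0.38  0.09]
6 True -0.21248385378480963 -0.7876848116718418 3.030222686351864 [ 0.05  0.08 -0.01]
[-0.0037  0.0002 -0.0084] 23.775
```

View pics/c6.png

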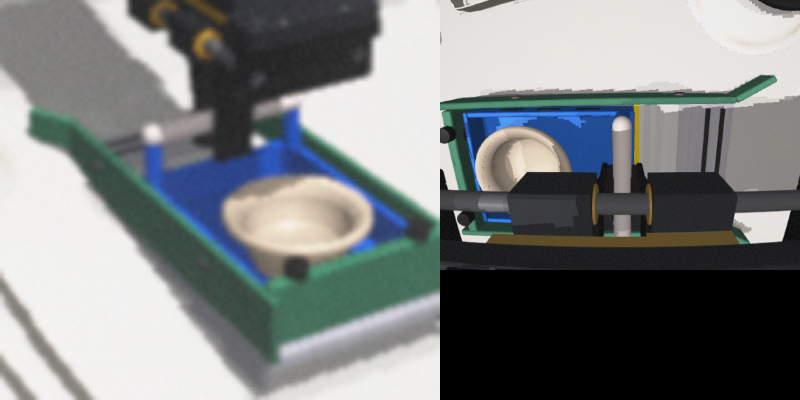

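The tail bottomed at −8.4 mm with 3 N and the moment vanished. I'll release, withdraw and check.

```bash
python3 - <<'E'
from slide import *
R=rampT(*RX,RY)[:3,:3]
r.move_gripper(.27); p=r.read_state()['position']
print(r.servo_line(p+R@[0,0,.06],vel=.06,f_stop=6)); 
p=r.read_state()['position']; r.servo_line(p+[.0,.0,.10],ori(RY),vel=.12)
r.servo_line(pl(.06,.085,.24),ori(RY),vel=.12); r.dwell(.3)
T=toolT(); np.save("w7.npy",T); w=r.get_image("wrist"); cv2.imwrite("pics/w7.png",w)
s=r.get_image("side"); cv2.imwrite("pics/s7.png",s); print(r.read_state()['time_s'],r.read_state()['contact_force'])
o=np.zeros((600,800,3),np.uint8); o[:300]=cv2.resize(w[:192],(800,300)); o[300:,:400]=cv2.resize(s[190:300,230:377],(400,300)); cv2.imwrite("pics/c7.png",o)
E
```

```text
False
27.8667 [ 0.03782946  0.05407139 -0.31004839]
```

View pics/c7.png

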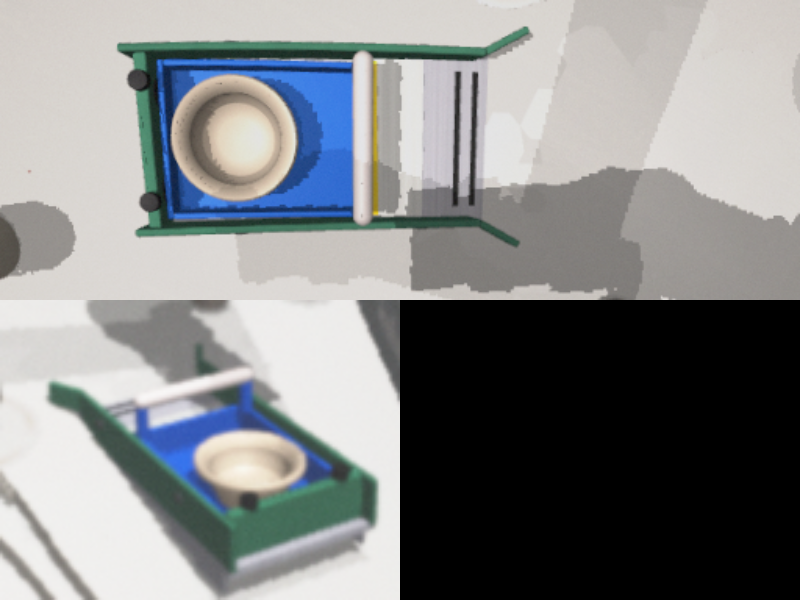

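The crate sits between the rails with the bowl upright. I'll triangulate the bar ends to verify that the tail has dropped.

```bash
python3 - <<'E'
from slide import *
iw=r.camera_info("wrist");Tw=np.load("w7.npy")@iw['T_tool_cam'];i=r.camera_info("side")
Ri=np.linalg.inv(rampT(*RX,RY))
for a,b in[((232.3,36),(321.5,217)),((232.3,139),(280,230.6))]:
    o1,v1=ray(iw,Tw,a);o2,v2=ray(i,i['T'],b)
    st=np.linalg.lstsq(np.c_[v1,-v2],o2-o1,rcond=None)[0]; P,Q=o1+v1*st[0],o2+v2*st[1]
    print((Ri@np.append((P+Q)/2,1))[:3].round(4),np.linalg.norm(P-Q).round(4))
for t,z in((.0825,-.01),(.0845,0),(.079,0)): # bar top predicted in each view
  for y in(-.045,.045):
    P=(np.linalg.inv(Ri)@[t+.009,y,z+.054,1])[:3]; print(t,z,y,proj(iw,Tw,P).round(1),proj(i,i['T'],P).round(1))
E
```

```text
[ 0.1193 -0.0109  0.0765] 0.0735
[0.0738 0.0108 0.0173] 0.0861
0.0825 -0.01 -0.045 [233.6  36.4] [280.5 226.5]
0.0825 -0.01 0.045 [235.2 137. ] [319.2 216.1]
0.0845 0 -0.045 [232.5  34.5] [280.8 222.3]
0.0845 0 0.045 [234.2 138.3] [319.7 212. ]
0.079 0 -0.045 [238.9  34.6] [279.4 221.2]
0.079 0 0.045 [240.2 138.2] [318.2 211.1]
```

The observed side-view rows (230, 217) match the seated position (226.5, 216) rather than a raised tail (222, 212). The tail is down, so I'll hand in.

```bash
python3 -c "
from station import r
print(r.close_job())"
```

```text
the job is handed in; nothing more can be done
None
```

The crate was slid up the ramp, its back edge has dropped behind the lip at the yellow line, the bowl is upright in it, and the gripper has let go and is clear; the job is handed in, at about 28 s of robot time.

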